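Load the vibratory finisher from a scoop tray

ROBOT

A 6-joint arm with a two-finger parallel gripper is mounted at the origin on the work surface. World frame = base frame: x ahead of the robot, y to its left, z up, the work surface at z = 0. Lengths are in m, angles in rad, forces in N, time in s.
With the tool pointing down it reaches from about 0.325 to 0.775 m from the base axis. Payload 9.3 kg.
Tool frame: the origin (TCP) lies at the very end of the fingers, on their centre line; the grasp point (between the pads) lies 19 mm behind it; z points along the fingers, x is the direction in which the jaws open and shut, and the axes are right-handed (so a half turn about z gives the same grasp; the last joint's range is limited). The gripper opens to 85 mm and grips with 20 to 120 N. Pads are 22 mm wide; open, the fingers measure 114 mm over their backs; the gripper's body (76 mm by 85 mm) begins 54 mm behind the grasp point. The pads swing forward as they close: fully open they stand 13 mm farther back than shut.
Start: joints at [-1.404, 0.259, 0.021, 1.334, 0, 1.418], TCP at [0.173, -0.522, 0.231] pointing down, gripper open.
Joint ranges: [-3.04, 3.04], [-0.91, 1.82], [-1.04, 1.36], [-1.92, 1.95], [-1.52, 1.45], [-3.14, 3.14]. Speed limits (rad/s): [2.22, 2.22, 2.79, 3.14, 3.14, 3.14].

INTERFACE

Orientations are given as a unit quaternion [x, y, z, w].
In Python, from rig import bot gives the robot as it stands.
- The arm moves only by the tool arm_command, never from a script. Its argument "steps" is a list of rows, each a list of 3 entries, a list of its own where there are three numbers: the gripper command: -1 is fully open, 1 is shut, values between are in proportion, then the shift along the tool's x, y, z in units of 30 mm (1.0 is 30 mm), then the turn about the tool's z in units of 6 degrees (1.0 is 6 degrees). In form: [[claw, [dx, dy, dz], turn], ...]. A call has 1 to 12 rows; each row shifts and turns the commanded pose from where the row before left it, along the tool's axes as they then stand; what a row does not reach is not made up. A row lasts 1/12 s, in which the tool goes at most 41.7 mm and 7.16 degrees, less where a joint would pass 70% of its speed; a pose out of reach is approached as far as the arm can. A call is refused whole if a number of a shift passes 1 or a number of a turn 1, either way. A call with a gripper value outside its range is refused whole. The fingers move at their own pace and stop on an object; "newtons" is the grip in N (left out, the last holds). Time passes only in rows, so rows that do not move let the fingers close. It gives the time, the measured TCP pose, the force and the opening at its end, in the units of the state.
- bot.get_obs(): the state, without advancing time (a new reading comes with each control period).
- bot.camera(name): name is "scene" or "top" or "wrist"; returns a dict with "image" (400x640x3 uint8, red, green, blue), "depth" (400x640 float32, m along the optical axis (not along the pixel's ray), 0 where there is no reading), "fx", "fy", "cx", "cy" (pixels), "position" and "orientation" of the camera in the world; the wrist camera has in their place "mount" (4x4, takes a point from camera to tool coordinates, whose origin is the TCP and whose axes are the tool frame's). Camera axes: x right, y down, z forward; pixel columns grow to the right and rows downward; lengths in m; the calibration is good to about 2 mm. A picture is of the moment at which its call begins: read the wrist's pose just before it.
- bot.job_done(): hands the job in, once; it reports no verdict.
Trained networks look in a picture, given as the dict that the camera call returned (one of the last four; its "shot" number tells which), for a name from the list of things; names that differ only in an ending like _2 or _b are one class to them, and where a whole thing is asked for, a point or a joint stands for the part that bears it (a point fixed in the world has none). Each returns a list of dicts, best first, with "confidence" (0 to 1); they miss things now and then, are a little off and sometimes report something else, mostly with a low value. They report only what shows in the picture. A call takes as long as a camera call. They do not tell look-alikes from the thing itself.
- bot.find_in(picture, thing): "location" ([column, row] in pixels, amid what is visible of it).
- bot.tip_of(picture, thing): "location" ([column, row] in pixels: a listed point, or the origin of a listed thing).
The state is a dict: "clock": time; "qpos": joint angles; "qd": joint speeds; "tau": joint torques, N m; "tcp_pos": TCP position; "eef_rot": TCP orientation; "force": force on the tool from outside, world axes, zero at the start; "wrist_torque": the same for the moment, N m; "width": finger opening in m.
Only numpy, scipy, OpenCV 4.12 (cv2) and the standard library are available. Lean on these libraries where they do the work, as an engineer would, in place of code of your own. Each camera call takes 0.05 s, during which the arm holds its last target. There are 200 camera calls.

TASK

Load the batch of steel mould inserts into the vibratory finisher: first turn its timer knob anticlockwise all the way back to the zero stop so the machine is off, then pick up the scoop tray by its upright grip plate and tip it, lip low over the bowl, so that all four inserts slide into the bowl. Do not touch the inserts with the gripper or any other part of the robot, do not drop them from high up, and leave the other things on the bench where they are. Finally set the empty tray down flat on the bench and let go.

Things in the scene. Friction and masses are not known exactly. Their poses are not given: they have to be found in the camera images.
- machine: Vibratory finisher, fixed: grey base 230 x 230 x 56 mm carrying a round steel bowl; on its -y side a console 140 mm wide (y -255 to -115 mm), 170 mm deep, its panel sloping 30 degrees to face the robot: low at -x (34 mm), high at +x (its back edge 115 mm). Origin on the bench under the bowl's centre; x away from the robot, z up; turned by up to 0.25 rad.
- bowl_in (a point): Centre of the bowl's inner floor, 65 mm above the bench; the floor is about 140 mm across. Axes as the machine.
- bowl_rim (a point): Centre of the bowl's mouth, 130 mm above the bench. The mouth is 206 mm wide inside, 216 mm outside, wall 5 mm.
- timer (a joint): Timer knob angle in rad: 0 = at the zero stop (off), grows when turned clockwise as seen facing the panel; it starts at 1.6 to 2.7. Turn it anticlockwise to the stop; it takes about 0.04 N m and stays where it is left.
- timer_grip (a point): Grip point of the black timer knob: on its axis, 37 mm above the panel, 7 mm below its top (a round skirt 44 mm across fills the first 14 mm). z = knob axis, out of the panel (leans 30 degrees from vertical towards the robot); x = along the grip bar, which is 42 mm long, 14 mm thick (y) and 32 mm high. The axes turn with the knob.
- tray: Loose aluminium scoop tray, 110 mm wide (x), 180 mm long (y), 0.16 kg. Floor 3 mm thick, side walls and back wall 3 mm thick and 23 mm high over all, the +y end is open (the lip), at the -y end stands a black grip plate. Origin: centre of the underside; z up when flat on the bench (origin height 0).
- tray_grip (a point): Grip point on the tray's black upright grip plate, which is 60 mm wide (tray x), 14 mm thick (tray y) and reaches 65 mm above the tray's underside. The point lies in the plate's middle, 83 mm behind the tray's origin (-y) and 44 mm above the underside. Axes as the tray. Squeeze it along tray y; the inserts begin about 70 mm ahead of it.
- tray_lip (a point): Middle of the tray's open edge, on the floor's top, 90 mm ahead (+y) of its origin. Axes as the tray.
- insert1: Steel-grey square insert, 22 mm cube, 30 g, loose on the tray floor near its middle or front half. Origin at its centre.
- insert2: Steel-grey round insert, 24 mm diameter, 22 mm high, 30 g, loose on the tray, standing on end. Origin at its centre.
- insert3: Round insert like insert2, nearer the lip. Origin at its centre.
- insert4: Square insert like insert1, nearer the lip. Origin at its centre.
- pin_block: Bystander: dark block with brass-lined holes, 90 x 50 x 28 mm, loose, beside the tray. Origin under its centre.
- vial: Bystander: small glass jar, 30 mm diameter, 45 mm high, loose, between the tray and the machine. Origin under its centre.
- solvent: Bystander: clear bottle, 60 mm diameter, 150 mm high, loose, at the back of the bench. Origin under its centre.
- brush: Bystander: brush 150 mm long, lying near the robot's base, loose. Origin under its middle; x along its length.
There are look-alikes about, which are no part of the job. Leave any blue look-alike of the insert4 alone.

How it is judged:
By the outcome, as a careful person would: the job done as asked, in the order asked, and still so for the second after the job is handed in, with the robot touching nothing.
It also fails if it takes over 72 s, if anything falls off the work surface, if the arm or the gripper's body presses on something with over 40 N, if the wrist force passes 120 N, or if a joint passes its speed limit or range.

## Working session

There is one attempt and no reset: what is moved stays moved. The work goes in short steps, Python scripts to look and compute and a tool call to move; the robot and the scene stay as the last step left them, time stands still between calls to the robot, and variables do not carry over. Pictures are saved under pics/ and viewed, about 8 in all and at most 12, crops included, and the job is handed in when it is done.

Besides the shell and the picture viewer there is one more tool, called as name(argument=value, ...) on one line, values as JSON. arm_command: Moves the arm, as the interface text tells. Its arguments: {"type":"object","properties":{"steps":{"type":"array","items":{"type":"array"}},"newtons":{"type":"number"}},"required":["steps"]}

```bash
mkdir -p pics; ls; cat > h.py <<'E'
import numpy as np, cv2
from scipy.spatial.transform import Rotation as R
from rig import bot
def pose(c):
    if 'mount' in c:
        o=c['_obs']; T=np.eye(4); T[:3,:3]=R.from_quat(o['eef_rot']).as_matrix(); T[:3,3]=o['tcp_pos']
        return T@np.array(c['mount'])
    T=np.eye(4); T[:3,:3]=R.from_quat(c['orientation']).as_matrix(); T[:3,3]=c['position']; return T
def shot(n):
    o=bot.get_obs(); c=bot.camera(n)
    c['_obs']=o; return c
def ray(c,u,v): return pose(c)[:3,:3]@np.array([(u-c['cx'])/c['fx'],(v-c['cy'])/c['fy'],1.])
def at(c,u,v,z=None):
    P=pose(c); d=ray(c,u,v)
    s=(z-P[2,3])/d[2] if z is not None else float(c['depth'][int(round(v)),int(round(u))])
    return P[:3,3]+s*d
def proj(c,p):
    P=np.linalg.inv(pose(c)); q=P[:3,:3]@p+P[:3,3]; return c['cx']+c['fx']*q[0]/q[2],c['cy']+c['fy']*q[1]/q[2]
def cloud(c):
    v,u=np.indices(c['depth'].shape); d=c['depth']; P=pose(c)
    X=np.stack([(u-c['cx'])/c['fx']*d,(v-c['cy'])/c['fy']*d,d],-1)
    return X@P[:3,:3].T+P[:3,3]
def save(im,n): cv2.imwrite('pics/'+n+'.png',cv2.cvtColor(np.ascontiguousarray(im),cv2.COLOR_RGB2BGR))
E
cat > a.py <<'E'
from h import *
np.set_printoptions(precision=3,suppress=True)
for n in('top','scene'):
    c=shot(n); save(c['image'],n+'0'); print(n,c['position'],pose(c)[:3,2])
    strip={k:v for k,v in c.items() if k!='_obs'}
    for t in ['machine','bowl_rim','bowl_in','timer_grip','tray','tray_grip','tray_lip','insert1','insert2','pin_block','vial','solvent','brush']:
        for f in('find_in','tip_of'):
            try: r=getattr(bot,f)(strip,t)
            except Exception as e: print(t,f,e); continue
            print(t,f[:4],[(np.round(x['location']),round(x['confidence'],2),at(c,*x['location'])) for x in r[:5]])
E
python3 a.py
```

```text
pics
top [ 0.501 -0.041  1.239] [ 0.071  0.019 -0.997]
machine find [(array([212., 192.]), 0.73, array([0.596, 0.258, 0.066]))]
machine tip_ [(array([196., 188.]), 0.71, array([0.604, 0.297, 0.065]))]
bowl_rim find [(array([212., 191.]), 0.89, array([0.598, 0.259, 0.067])), (array([264., 203.]), 0.51, array([0.569, 0.123, 0.102])), (array([417., 254.]), 0.49, array([ 0.455, -0.25 ,  0.029]))]
bowl_rim tip_ [(array([183., 187.]), 0.69, array([0.608, 0.33 , 0.065]))]
bowl_in find [(array([209., 193.]), 0.86, array([0.593, 0.266, 0.064])), (array([393., 174.]), 0.35, array([ 0.652, -0.188,  0.025]))]
bowl_in tip_ [(array([188., 189.]), 0.66, array([0.602, 0.317, 0.064]))]
timer_grip find [(array([261., 202.]), 0.86, array([ 0.501, -0.041,  1.239])), (array([209., 191.]), 0.28, array([0.599, 0.265, 0.067]))]
timer_grip tip_ [(array([260., 207.]), 0.53, array([0.56 , 0.131, 0.118]))]
tray find [(array([413., 188.]), 0.75, array([ 0.62 , -0.241,  0.005]))]
tray tip_ [(array([388., 197.]), 0.23, array([ 0.595, -0.178,  0.006]))]
tray_grip find [(array([416., 191.]), 0.73, array([ 0.614, -0.
[... 5155 characters left out ...]
n_block tip_ [(array([192., 280.]), 0.97, array([ 0.48 , -0.27 ,  0.026])), (array([271., 283.]), 0.36, array([ 0.612, -0.181,  0.026])), (array([284., 248.]), 0.26, array([ 0.558, -0.077,  0.01 ]))]
vial find [(array([278., 238.]), 0.72, array([ 0.55 , -0.085,  0.04 ]))]
vial tip_ [(array([260., 293.]), 0.73, array([ 0.61 , -0.213,  0.025])), (array([280., 246.]), 0.53, array([ 0.554, -0.084,  0.018]))]
solvent find [(array([369., 296.]), 0.9, array([ 0.815, -0.149,  0.096]))]
solvent tip_ [(array([365., 319.]), 0.69, array([ 0.814, -0.154,  0.036]))]
brush find [(array([247., 187.]), 0.82, array([0.351, 0.032, 0.022]))]
brush tip_ [(array([258., 193.]), 0.73, array([0.388, 0.032, 0.017]))]
```

```bash
python3 - <<'E'
import cv2
a=cv2.imread('pics/top0.png');b=cv2.imread('pics/scene0.png')
cv2.imwrite('pics/top0c.png',cv2.resize(a[80:330,120:500],None,fx=2.1,fy=2.1,interpolation=cv2.INTER_CUBIC))
E
```

```text
(no output)
```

View pics/top0c.png

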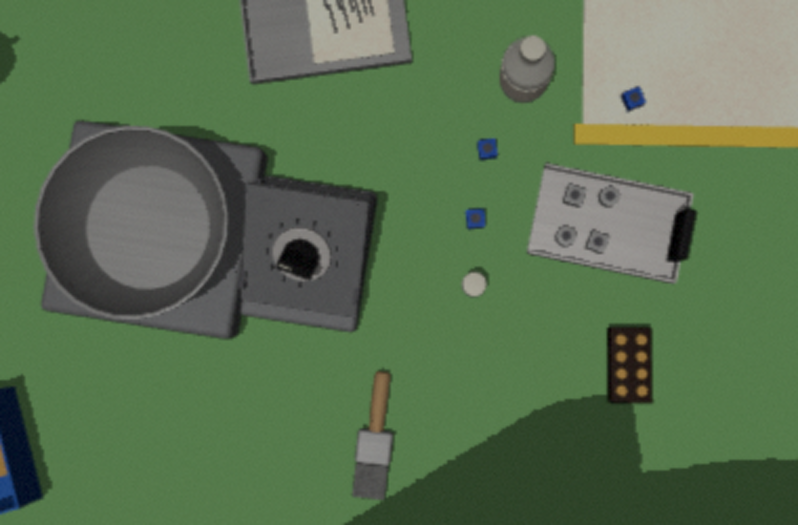

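View pics/scene0.png

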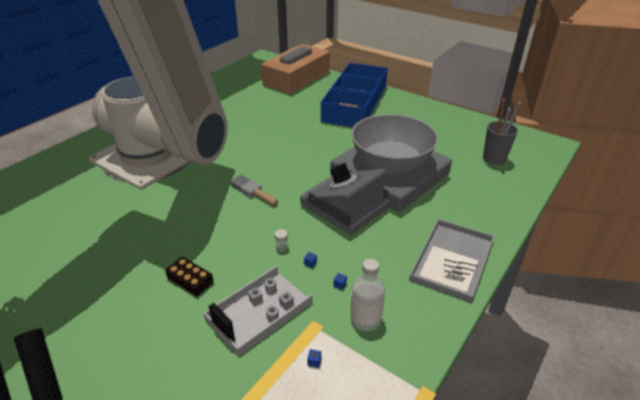

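The top view (crop px) shows the machine with its knob at (300,255) and the tray at (610,222), with its grip plate at (682,235). The only candidates for the inserts are the four grey ones in the tray at (574,195), (609,196), (566,236) and (598,241). The blue look-alikes lie outside the tray at (487,149), (476,218) and (634,98), so I leave those alone. There is only one tray and one knob.

Next I measure from the depth images.

```bash
cat > m.py <<'E'
from h import *
np.set_printoptions(precision=4,suppress=True)
o=bot.get_obs(); print(o)
P=[];C=[]
for n in('top','scene'):
    c=shot(n); X=cloud(c).reshape(-1,3); k=c['depth'].ravel()>0; P.append(X[k]); C.append(c['image'].reshape(-1,3)[k])
for i in range(2):
    X=P[i]; col=C[i].astype(int)
    # bowl rim
    m=(X[:,2]>.124)&(X[:,2]<.137)&(X[:,1]>.15)&(X[:,1]<.5)&(X[:,0]>.4)&(X[:,0]<.8)
    q=X[m]; cen=np.array([.6,.29])
    if m.sum()>20:
        for _ in range(8):
            A=np.c_[2*q[:,:2],np.ones(len(q))]; s=np.linalg.lstsq(A,(q[:,:2]**2).sum(1),rcond=None)[0]
            r=np.sqrt(s[2]+s[0]**2+s[1]**2); e=abs(np.hypot(*(q[:,:2]-s[:2]).T)-r); q=q[e<max(.006,np.percentile(e,90))]
        print('rim',s[:2],r,len(q),q[:,2].mean())
    # panel plane
    m=(X[:,2]>.045)&(X[:,2]<.11)&(X[:,1]>.02)&(X[:,1]<.2)&(X[:,0]>.45)&(X[:,0]<.68); q=X[m]
    best=None; rng=np.random.default_rng(0)
    for _ in range(600):
        a,b,d=q[rng.choice(len(q),3,False)]; nn=np.cross(b-a,d-a); l=np.linalg.norm(nn)
        if l<1e-6: continue
        nn/=l; nn*=np.sign(nn[2]); 
        if not .8<nn[2]<.92: continue
        e=abs((q-a)@nn)<.003
        if best is None or e.sum()>best.sum(): best=e
    g=q[best]; mu=g.mean(0); nn=np.linalg.svd(g-mu)[2][2]; nn*=np.sign(nn[2])
    print('panel',mu,nn,'tilt',np.degrees(np.arccos(nn[2])),'yaw of -normal',np.degrees(np.arctan2(-nn[1],-nn[0])),len(g))
    h=(X-mu)@nn; m=(h>.03)&(h<.06)&(np.hypot(*(X[:,:2]-[.555,.13]).T)<.05); q=X[m]
    print('knob pts',len(q),q.mean(0),h[m].max())
    m=(h>.038)&m; q=X[m]; 
    if len(q)>4:
        f=q-q.mean(0); S=np.linalg.svd(f); print('knob top',len(q),q.mean(0),S[2][0],S[1]/np.sqrt(len(q)),h[m].mean())
    # tray plate
    m=(X[:,2]>.05)&(X[:,2]<.075)&(X[:,0]>.5)&(X[:,0]<.72)&(X[:,1]>-.38)&(X[:,1]<-.2); q=X[m]
    print('plate',len(q),cv2.minAreaRect(q[:,:2].astype(np.float32)),q[:,2].max())
    m=(X[:,2]>.015)&(X[:,2]<.029)&(X[:,0]>.5)&(X[:,0]<.72)&(X[:,1]>-.36)&(X[:,1]<-.12); q=X[m]
    print('traywalls',len(q),cv2.minAreaRect(q[:,:2].astype(np.float32)))
E
python3 m.py
```

```text
{'clock': 2.7, 'qpos': array([-1.4036,  0.2586,  0.0215,  1.3337, -0.    ,  1.4182]), 'qd': array([ 0.001 ,  0.0002, -0.0013,  0.0006, -0.0011, -0.0006]), 'tau': array([ -0.0011, -55.5378,  34.4729,   0.0013,  -0.0003,  -0.    ]), 'tcp_pos': array([ 0.1729, -0.5221,  0.2313]), 'eef_rot': array([ 0.8107, -0.5855, -0.    , -0.    ]), 'force': array([0.4002, 0.8875, 0.4851]), 'wrist_torque': array([-0.0134,  0.0171,  0.0209]), 'width': 0.08568002877304846}
rim [0.6051 0.311 ] 0.10384512842910353 828 0.12944548146801502
panel [0.5792 0.1282 0.0791] [-0.4904  0.0696  0.8687] tilt 29.689531725057915 yaw of -normal -8.078861677348995 1891
knob pts 133 [0.5595 0.1308 0.1151] 0.04868244291024242
knob top 105 [0.5577 0.1311 0.1163] [-0.3477 -0.9295 -0.1232] [0.0119 0.0042 0.002 ] 0.04300920972432165
plate 167 ((0.6089560389518738, -0.31343725323677063), (0.01499591488391161, 0.06013007089495659), 78.3009033203125) 0.07111233715850518
traywalls 569 ((0.6242005228996277, -0.2323128879070282), (0.18004414439201355, 0.11083734780550003), 79.5323486328125)
rim [0.6047 0.309 ] 0.10426994224503146 548 0.12805136380891768
panel [0.5858 0.1082 0.0842] [-0.4916  0.0567  0.869 ] tilt 29.662634827761405 yaw of -normal -6.577435374618948 627
knob pts 117 [0.5605 0.1265 0.1125] 0.044567617882432395
knob top 60 [0.5585 0.1273 0.1156] [-0.3843 -0.91   -0.1557] [0.0121 0.0036 0.0016] 0.04181464191193948
plate 298 ((0.609539806842804, -0.31641820073127747), (0.014285815879702568, 0.05987804755568504), 80.58078002929688) 0.06857080932695281
traywalls 1372 ((0.592343807220459, -0.22731421887874603), (0.182176873087883, 0.1769828051328659), 79.43262481689453)
```

arm_command(steps=[[0.34,[0,0,0],-1],[0.34,[0,0,0],-1],[0.34,[0,0,0],-1],[0.34,[0,0,0],-1],[0.34,[0,0,0],-1],[0.34,[0,0,0],-1],[0.34,[0,0,0],-1],[0.34,[0,0,0],-1],[0.34,[0,0,0],-0.35],[0.34,[0.16,-1,0],0],[0.34,[0.16,-1,0],0],[0.34,[0.16,-1,0],0]])

```text
clock: 3.8
tcp_pos: [0.2195, -0.4429, 0.2309]
eef_rot: [0.982, -0.188, -0.0, -0.0]
force: [1.1, -0.5, -0.2]
width: 0.0281
```

arm_command(steps=[[0.34,[0.16,-1,0],0],[0.34,[0.16,-1,0],0],[0.34,[0.16,-1,0],0],[0.34,[0.16,-1,0],0],[0.34,[0.16,-1,0],0],[0.34,[0.16,-1,0],0],[0.34,[0.16,-1,0],0],[0.34,[0.16,-1,0],0],[0.34,[0.16,-1,0],0],[0.34,[0.16,-1,0],0],[0.34,[0.16,-1,0],0],[0.34,[0.16,-1,0],0]])

```text
clock: 4.8
tcp_pos: [0.4058, -0.1287, 0.2315]
eef_rot: [0.982, -0.187, 0.0, 0.0]
force: [0.2, -0.7, -0.5]
width: 0.0282
```

arm_command(steps=[[0.34,[0.16,-1,0],0],[0.34,[0.16,-1,0],0],[0.34,[0.16,-1,0],0],[0.34,[0.16,-1,0],0],[0.34,[0.16,-1,0],0],[0.34,[0.16,-1,0],0],[0.34,[0.16,-1,0],0],[0.34,[0.16,-1,0],0],[0.34,[0,0,0],0],[0.34,[0,0,0],0]])

```text
clock: 5.63
tcp_pos: [0.5296, 0.0801, 0.2308]
eef_rot: [0.983, -0.186, -0.0, 0.0]
force: [-0.9, 0.2, -0.1]
width: 0.0283
```

```bash
cat > k.py <<'E'
from h import *
import sys
np.set_printoptions(precision=4,suppress=True)
c=shot('wrist'); im=c['image'].copy()
print(bot.get_obs()['qpos'],np.array(c['mount']))
X=cloud(c); n=np.array([-.4915,.063,.869]); f=np.array([.5805,.1268,.0785])
h=(X-f)@n
ax=np.array([-.866*-.0,0,0])
e1=np.cross([0,1,0],n); e1/=np.linalg.norm(e1)
rad=np.linalg.norm((X-f)-h[...,None]*n,axis=-1)
m=(rad>.03)&(rad<.055)&(abs(h)<.01)&(c['depth']>0); print('panel offset',np.median(h[m]),m.sum())
m=(h>.036)&(h<.052)&(rad<.04)&(c['depth']>0); q=X[m]
if m.sum()>20:
    S=np.linalg.svd(q-q.mean(0)); d=S[2][0]
    r=cv2.minAreaRect(((q-f)@np.c_[np.cross(n,[0,0,1])/np.linalg.norm(np.cross(n,[0,0,1])),np.cross(n,np.cross(n,[0,0,1]))/np.linalg.norm(np.cross(n,[0,0,1]))]).astype(np.float32)*1000)
    print('top',m.sum(),q.mean(0),h[m].mean(),'dir',d,'worldyaw',np.degrees(np.arctan2(d[1],d[0])),'rect',r)
for p in(f+.044*n,f+.037*n,f):
    u,v=proj(c,p); cv2.circle(im,(int(u),int(v)),3,(255,0,0),1)
save(im,sys.argv[1])
E
python3 k.py w1
```

```text
[-0.0081  0.2336 -0.0133  1.3246 -0.0003  1.9379] [[ 1.      0.0004  0.0003  0.0007]
 [-0.0005  0.96    0.28   -0.0702]
 [-0.0002 -0.28    0.96   -0.1421]
 [ 0.      0.      0.      1.    ]]
panel offset -3.8428666514662884e-05 7318
top 923 [0.5588 0.132  0.1149] 0.0426256037790201 dir [-0.3376 -0.9341 -0.1164] worldyaw -109.87346212030872 rect ((1.597085952758789, 3.224612236022949), (14.582159042358398, 41.90202331542969), 75.76237487792969)
```

View pics/w1.png

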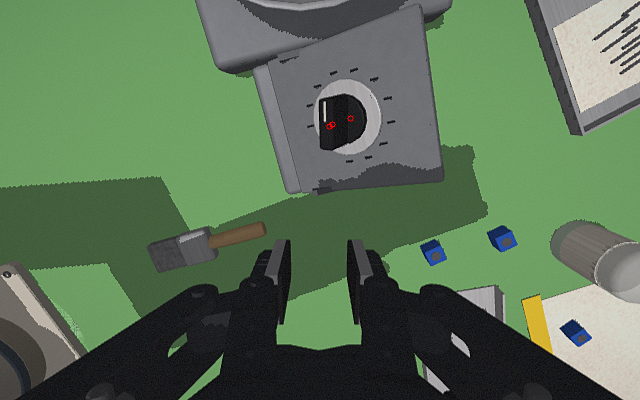

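The wrist view shows the knob's bar at about (320–365, 95–150), under the projected points. Depth gives a 14.6×41.9 mm bar at yaw 70°, which matches the description. I straddle it with the jaws 28 mm apart.

arm_command(steps=[[0.34,[0.22,-1,0],0],[0.34,[0.22,-1,0],0],[0.34,[0,0,0],0],[0.34,[0,0,1],0],[0.34,[0,0,1],0],[0.34,[0,0,1],0],[0.34,[0,0,0.5],0],[0.34,[0,0,0.4],0],[0.34,[0,0,0.4],0],[0.34,[0,0,0],0]], newtons=20)

```text
clock: 6.52
tcp_pos: [0.562, 0.1285, 0.1003]
eef_rot: [0.982, -0.188, -0.002, 0.001]
force: [0.0, -0.1, 0.1]
width: 0.0284
```

arm_command(steps=[[0.34,[0,-0.1,0],0],[0.34,[0,0,0],-1],[0.34,[0,0,0],-1],[0.34,[0,0,0],-1],[0.34,[0,0,0],-1],[0.34,[0,0,0],-1],[0.34,[0,0,0],-1],[0.34,[0,0,0],-1],[0.34,[0,0,0],-1],[0.34,[0,0,0],-1],[0.34,[0,0,0],-1],[0.34,[0,0,0],0]])

```text
clock: 7.52
tcp_pos: [0.5645, 0.1323, 0.1035]
eef_rot: [0.944, 0.331, 0.0, 0.0]
force: [-4.2, -0.9, 2.3]
width: 0.0282
```

```bash
python3 - <<'E'
from h import *
o=bot.get_obs(); print(o['clock'],o['force'],o['wrist_torque'],o['tcp_pos'],o['qpos'],o['width'],np.degrees(R.from_quat(o['eef_rot']).as_euler('zyx')))
E
```

```text
7.5167 [-4.20765335 -0.89048695  2.34281599] [-0.15851442  0.66768172 -0.02102968] [0.56451837 0.13234217 0.10352033] [ 8.56562742e-02  3.72959102e-01 -1.45849200e-01  1.05150113e+00
 -1.30506633e-04  9.81595874e-01] 0.028222254501433737 [-3.86664391e+01  2.84344630e-02  1.79994937e+02]
```

arm_command(steps=[[0.34,[0,0,0],-1],[0.34,[0,0,0],-1],[0.34,[0,0,0],-1],[0.34,[0,0,0],-1],[0.34,[0,0,0],-1],[0.34,[0,0,0],-1],[0.34,[0,0,0],-1],[0.34,[0,0,0],-1],[0.34,[0,0,0],0]])

```text
clock: 8.27
tcp_pos: [0.5652, 0.1322, 0.1032]
eef_rot: [0.729, 0.685, 0.0, 0.001]
force: [-0.3, -1.2, 0.5]
width: 0.028
```

```bash
cat > o.py <<'E'
from h import *
np.set_printoptions(precision=4,suppress=True)
o=bot.get_obs(); print(o['clock'],o['force'],o['wrist_torque'],o['tcp_pos'],o['qpos'],o['width'],R.from_quat(o['eef_rot']).as_matrix()[:,0], 'zaxis',R.from_quat(o['eef_rot']).as_matrix()[:,2])
E
python3 o.py; python3 k.py w2
```

```text
8.2667 [-0.3241 -1.2157  0.4701] [-0.2343  0.1225  0.0212] [0.5652 0.1322 0.1032] [ 0.0855  0.3736 -0.1456  1.0501 -0.0006  0.1472] 0.027958659863775784 [ 0.0617  0.9981 -0.0003] zaxis [ 0.0015 -0.0004 -1.    ]
[ 0.0855  0.3738 -0.1456  1.0499 -0.0004  0.153 ] [[ 1.      0.0005  0.     -0.0011]
 [-0.0005  0.96    0.2801 -0.0707]
 [ 0.0001 -0.2801  0.96   -0.1421]
 [ 0.      0.      0.      1.    ]]
panel offset 8.122764018552074e-05 11984
top 3896 [0.5576 0.1311 0.1159] 0.044028310653742596 dir [ 0.3404 -0.9011  0.2687] worldyaw -69.30507544765128 rect ((3.7813987731933594, -3.5620651245117188), (48.58650588989258, 45.64982223510742), 39.30631637573242)
```

View pics/w2.png

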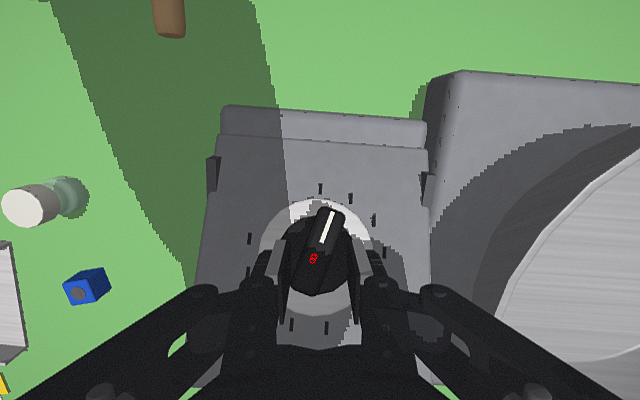

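The marked end of the bar now points to (333,218), about 85° further anticlockwise and trailing the pads. I carry on towards the stop.

arm_command(steps=[[0.34,[0,0,0],-1],[0.34,[0,0,0],-1],[0.34,[0,0,0],-1],[0.34,[0,0,0],-1],[0.34,[0,0,0],0]])

```text
clock: 8.73
tcp_pos: [0.565, 0.1321, 0.1029]
eef_rot: [0.571, 0.821, -0.0, 0.001]
force: [-1.6, -3.1, 1.2]
width: 0.0286
```

```bash
python3 o.py
```

```text
8.7333 [-1.6489 -3.0686  1.2206] [-0.5337  0.2452 -0.0288] [0.565  0.1321 0.1029] [ 0.0856  0.374  -0.146   1.05   -0.0009 -0.2696] 0.02859303568470447 [-0.3478  0.9376 -0.001 ] zaxis [ 0.0008 -0.0008 -1.    ]
```

arm_command(steps=[[0.34,[0,0,0],-1],[0.34,[0,0,0],-1],[0.34,[0,0,0],-1],[0.34,[0,0,0],0]])

```text
clock: 9.07
tcp_pos: [0.5685, 0.132, 0.1043]
eef_rot: [0.438, 0.899, 0.002, 0.004]
force: [22.5, 16.6, 25.3]
width: 0.0287
```

```bash
python3 o.py
```

```text
9.0667 [22.5117 16.5715 25.2616] [ 3.5902 -4.1146 -0.4792] [0.5685 0.132  0.1043] [ 0.0845  0.3735 -0.1429  1.046  -0.0001 -0.5785] 0.028724210654809616 [-0.6154  0.7882 -0.0047] zaxis [ 0.0084  0.0006 -1.    ]
```

arm_command(steps=[[0.34,[0,0,0],1],[0.34,[0,0,0],1],[0.34,[0,0,0],0]])

```text
clock: 9.32
tcp_pos: [0.5679, 0.1319, 0.1042]
eef_rot: [0.533, 0.846, 0.001, 0.003]
force: [6.7, -4.6, 6.0]
width: 0.0284
```

```bash
python3 o.py; python3 k.py w3; python3 - <<'E'
import cv2
a=cv2.imread('pics/w3.png')[120:380,180:460]; cv2.imwrite('pics/w3c.png',cv2.resize(a,None,fx=2,fy=2))
E
```

```text
9.3167 [ 6.6709 -4.6132  5.9563] [-1.1447 -1.633  -0.0517] [0.5679 0.1319 0.1042] [ 0.0851  0.3736 -0.143   1.0474 -0.0018 -0.3602] 0.028361070868180883 [-0.4307  0.9025 -0.0041] zaxis [ 0.007  -0.0012 -1.    ]
[ 0.0852  0.3736 -0.1429  1.0472 -0.0018 -0.3649] [[ 1.      0.0005 -0.     -0.0012]
 [-0.0005  0.96    0.28   -0.0713]
 [ 0.0002 -0.28    0.96   -0.1421]
 [ 0.      0.      0.      1.    ]]
panel offset 9.079548880887642e-05 13033
top 3921 [0.5596 0.128  0.117 ] 0.04377059400569899 dir [ 0.6782 -0.595   0.4314] worldyaw -41.262736988566814 rect ((2.2709274291992188, -6.519428253173828), (57.45235061645508, 39.53199768066406), 62.87237548828125)
```

View pics/w3c.png

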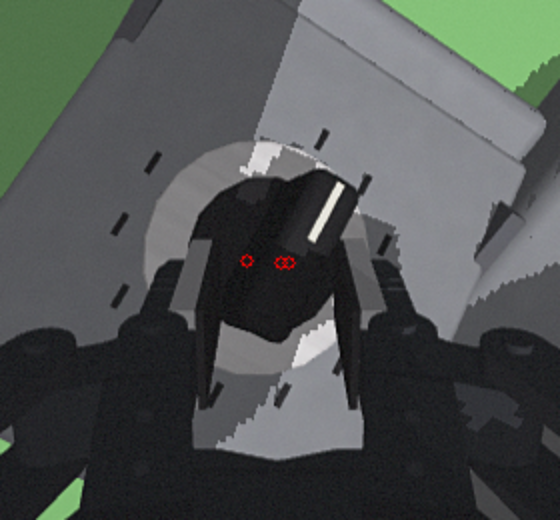

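arm_command(steps=[[0.34,[0,0,0],0.5],[0.34,[0,0,-0.7],0],[0.34,[0,0,-1],0],[0.34,[0,0,-1],0],[0.34,[0,0.9,-0.5],0],[0.34,[0,0.9,0],0],[0.34,[0,0,0],0]])

```text
clock: 9.95
tcp_pos: [0.6182, 0.1555, 0.1992]
eef_rot: [0.552, 0.834, 0.002, 0.002]
force: [-1.9, 0.8, -1.8]
width: 0.028
```

```bash
python3 o.py; cat > d.py <<'E'
from h import *
import sys
# rectified dial: image up = machine +x (upslope), right = machine -y (as seen facing panel)
n=np.array([-.4915,.063,.869]); f=np.array([.5800,.1280,.0785]); r=np.cross([.992,-.127,0],[0,0,1]); r-=n*(r@n); r/=np.linalg.norm(r); up=np.cross(n,r)
def rect(c,h,S=4,W=60):
    g=np.arange(-W,W,1/S)/1000; A,B=np.meshgrid(g,-g)
    Xw=f+h*n+A[...,None]*r+B[...,None]*up
    P=np.linalg.inv(pose(c)); q=Xw@P[:3,:3].T+P[:3,3]
    return cv2.remap(c['image'],(c['cx']+c['fx']*q[...,0]/q[...,2]).astype(np.float32),(c['cy']+c['fy']*q[...,1]/q[...,2]).astype(np.float32),cv2.INTER_LINEAR)
c=shot('wrist'); a=dict(c)
a['image']=cv2.cvtColor(cv2.imread('pics/w1.png'),cv2.COLOR_BGR2RGB); a['_obs']=dict(tcp_pos=[.5296,.0801,.2308],eef_rot=R.from_quat([.983,-.186,0,0]).as_quat())
row=lambda c:np.vstack([rect(c,0)[80:400,80:400],rect(c,.044)[120:360,80:400]])
save(np.hstack([row(a),row(c)]),sys.argv[1])
E
python3 d.py dial; python3 k.py w4
```

```text
9.95 [-1.9201  0.8133 -1.7903] [ 0.0037  0.0924 -0.0175] [0.6182 0.1555 0.1992] [ 0.1145  0.416   0.1747  1.3249  0.0008 -0.2866] 0.028047748516147566 [-0.3904  0.9206 -0.0005] zaxis [ 0.0045  0.0014 -1.    ]
[ 0.1138  0.4136  0.1674  1.3248  0.0004 -0.2895] [[ 1.      0.0005 -0.     -0.0012]
 [-0.0005  0.96    0.28   -0.0712]
 [ 0.0002 -0.28    0.96   -0.1421]
 [ 0.      0.      0.      1.    ]]
panel offset 0.00013717336744594586 8427
top 1094 [0.5584 0.1311 0.1155] 0.0433067317938623 dir [ 0.8764 -0.1219  0.4659] worldyaw -7.919196268354008 rect ((1.5410995483398438, 3.1053905487060547), (41.517547607421875, 14.012298583984375), 89.49024963378906)
```

View pics/dial.png

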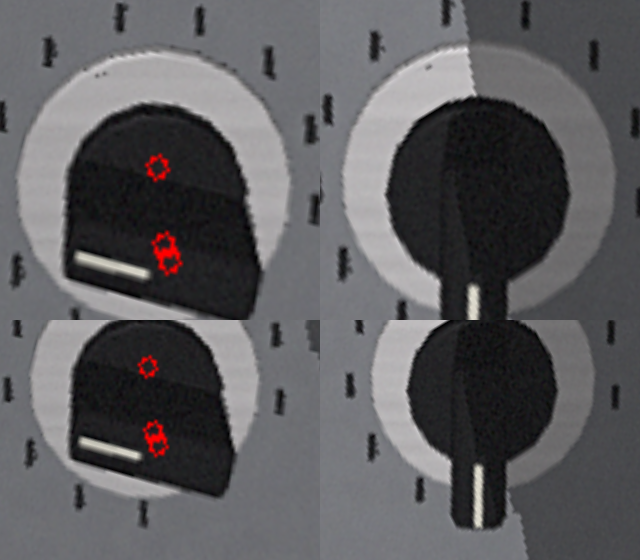

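The rectified view shows the pointer exactly along the panel's down-slope axis (rect 89.5°), after about 1.8 rad of turning, with the force rising sharply at the end. The timer is at zero.

The tool can't tilt, so I'll pinch the plate by its 60 mm sides (along tray x). That lets the tray pivot about the pinch axis over the rim.

arm_command(steps=[[-0.75,[0,0,0],-1],[-0.75,[0,0,0],-1],[-0.75,[0,0,0],-1],[-0.75,[0,0,0],-1],[-0.75,[0,0,0],-1],[-0.75,[0,0,0],-1],[-0.75,[0,0,0],-1],[-0.75,[0,0,0],-1],[-0.75,[0,0,0],-1],[-0.75,[0,0,0],-0.4],[-0.75,[0,0,0],0]])

```text
clock: 10.97
tcp_pos: [0.6135, 0.1539, 0.1983]
eef_rot: [0.09, 0.996, 0.0, -0.0]
force: [-0.3, -0.3, 0.4]
width: 0.0748
```

arm_command(steps=[[-0.75,[-0.16,-0.97,0],0],[-0.75,[-0.16,-0.97,0],0],[-0.75,[-0.16,-0.97,0],0],[-0.75,[-0.16,-0.97,0],0],[-0.75,[-0.16,-0.97,0],0],[-0.75,[-0.16,-0.97,0],0],[-0.75,[-0.16,-0.97,0],0],[-0.75,[-0.16,-0.97,0],0],[-0.75,[-0.16,-0.97,0],0],[-0.75,[-0.16,-0.97,0],0],[-0.75,[-0.16,-0.97,0],0],[-0.75,[0,0,0],0]])

```text
clock: 11.97
tcp_pos: [0.6089, -0.1749, 0.1978]
eef_rot: [0.093, 0.996, -0.001, -0.0]
force: [-1.0, 0.2, -0.3]
width: 0.0745
```

arm_command(steps=[[-0.75,[-0.16,-0.97,0],0],[-0.75,[-0.16,-0.97,0],0],[-0.75,[-0.16,-0.97,0],0],[-0.75,[-0.16,-0.97,0],0],[-0.75,[-0.16,-0.97,0],0],[-0.75,[0,0,0],0],[-0.75,[0,0,0],0]])

```text
clock: 12.55
tcp_pos: [0.6069, -0.3188, 0.1976]
eef_rot: [0.092, 0.996, 0.0, -0.0]
force: [-0.8, 0.3, -0.4]
width: 0.0746
```

```bash
cat > t.py <<'E'
from h import *
import sys
np.set_printoptions(precision=4,suppress=True)
o=bot.get_obs(); c=shot('wrist'); X=cloud(c)[c['depth']>0]
g=np.array([.6092,-.3145]); 
q=X[(X[:,2]>.057)&(X[:,2]<.073)&(np.hypot(*(X[:,:2]-g).T)<.06)]
print('plate',len(q),cv2.minAreaRect(q[:,:2].astype(np.float32)),q[:,2].mean())
q=X[(X[:,2]>.015)&(X[:,2]<.03)&(abs(X[:,0]-.62)<.1)&(X[:,1]>-.34)&(X[:,1]<-.12)]
print('walls',cv2.minAreaRect(q[:,:2].astype(np.float32)))
print(o['tcp_pos'],o['qpos'],R.from_quat(o['eef_rot']).as_matrix()[:,0],o['width'],o['clock']); save(c['image'],sys.argv[1])
E
python3 t.py w5
```

```text
plate 1018 ((0.6084712743759155, -0.3148157596588135), (0.014109542593359947, 0.059595752507448196), 79.29959869384766) 0.06368433832759138
walls ((0.6240788698196411, -0.23316428065299988), (0.18071483075618744, 0.1102258488535881), 79.31177520751953)
[ 0.6069 -0.3188  0.1976] [-0.606   0.5071  0.3217  1.3865  0.0002 -1.9931] [-0.9832  0.1827  0.0009] 0.0745592253657252 12.55
```

View pics/w5.png

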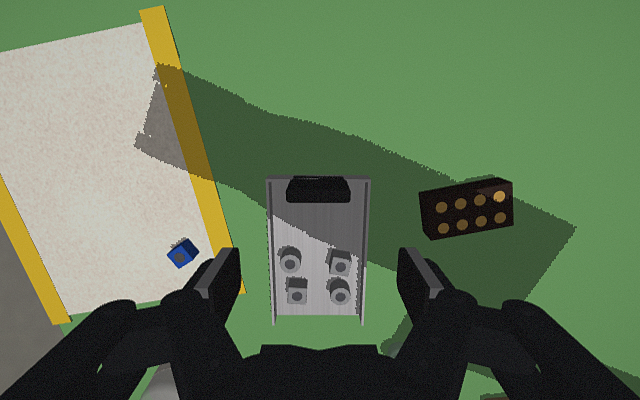

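The wrist view shows the tray with its plate at (318,188) and all four grey inserts at (290,260), (338,262), (297,290) and (340,290). The blue cube at (182,252) is outside the tray. The plate measures 14×60 mm, so I descend onto it.

arm_command(steps=[[-0.75,[0,0.14,0.6],0],[-0.75,[0,0,1],0],[-0.75,[0,0,1],0],[-0.75,[0,0,1],0],[-0.75,[0,0,1],0],[-0.75,[0,0,0.7],0],[-0.75,[0,0,0.25],0],[-0.75,[0,0,0.25],0],[-0.75,[0,0,0],0],[-0.75,[0,0,0],0]])

```text
clock: 13.43
tcp_pos: [0.609, -0.3134, 0.0255]
eef_rot: [0.089, 0.996, -0.0, 0.001]
force: [0.9, -0.7, 0.4]
width: 0.0747
```

arm_command(steps=[[0.2,[0,0,0],0],[0.6,[0,0,0],0],[0.6,[0,0,0],0],[0.6,[0,0,0],0],[0.6,[0,0,-0.2],0],[0.6,[0,0,-0.3],0],[0.6,[0,0,0],0],[0.6,[0,0,0],0]], newtons=120)

```text
clock: 14.1
tcp_pos: [0.6087, -0.3139, 0.0403]
eef_rot: [0.089, 0.996, -0.0, 0.001]
force: [0.3, -0.3, -3.6]
width: 0.0581
```

```bash
cat > s.py <<'E'
from h import *
import sys
np.set_printoptions(precision=4,suppress=True)
o=bot.get_obs(); T=R.from_quat(o['eef_rot']).as_matrix(); y=T[:,1]; x=T[:,0]
c=shot(sys.argv[1]); X=cloud(c)[c['depth']>0]
# side wall tops: pts within tray in tool frame, |lx| 50..57, ahead ly
d=X-o['tcp_pos']; lx=d@x; ly=d@y; lz=d[:,2]
for side in(-1,1):
    m=(abs(lx*side-.0535)<.0035)&(ly>.01)&(ly<.185)&(lz>-.2)&(lz<.03)
    if m.sum()<20: continue
    a=ly[m]; b=lz[m]; bins=np.arange(.01,.185,.02); 
    print('wall',side,[ (round(b[(a>=k)&(a<k+.02)].max(),4) if ((a>=k)&(a<k+.02)).any() else None) for k in bins])
print(o['clock'],o['tcp_pos'],o['width'],o['force'],o['wrist_torque'],o['qpos'])
save(c['image'],sys.argv[2])
E
python3 s.py scene s1
```

```text
wall -1 [np.float64(-0.0012), np.float64(0.0002), np.float64(-0.0017), np.float64(-0.0016), np.float64(-0.0021), np.float64(-0.001), np.float64(-0.0016), np.float64(-0.0016), np.float64(-0.0041)]
wall 1 [np.float64(-0.0192), np.float64(-0.0167), np.float64(-0.0026), np.float64(-0.0015), np.float64(-0.0014), np.float64(-0.0016), np.float64(-0.0024), np.float64(-0.002), np.float64(-0.0048)]
14.1 [ 0.6087 -0.3139  0.0403] 0.05809729160865303 [ 0.2514 -0.2618 -3.6371] [-0.2145  0.0321  0.0394] [-0.5984  0.5832  0.0454  1.0314 -0.0001 -1.9915]
```

The tray is lifted level, with the walls flat at 120 N, so the pinch holds. Next I lift it higher and carry it to the robot side of the bowl.

arm_command(steps=[[0.6,[0,0,-0.3],0],[0.6,[0,0,-0.6],0],[0.6,[0,0,-0.8],0],[0.6,[0,0,-0.8],0],[0.6,[0,0,-0.8],0],[0.6,[0,0,-0.8],0],[0.6,[0,0,-0.6],0],[0.6,[0,0,-0.3],0],[0.6,[0.16,0.3,0],0],[0.6,[0.31,0.6,0],0],[0.6,[0.42,0.8,0],0],[0.6,[0.42,0.8,0],0]])

```text
clock: 15.15
tcp_pos: [0.5816, -0.2314, 0.1872]
eef_rot: [0.089, 0.996, 0.001, -0.001]
force: [1.3, 0.8, -2.5]
width: 0.0582
```

arm_command(steps=[[0.6,[0.42,0.8,0],0],[0.6,[0.42,0.8,0],0],[0.6,[0.42,0.8,0],0],[0.6,[0.42,0.8,0],0],[0.6,[0.42,0.8,0],0],[0.6,[0.42,0.8,0],0],[0.6,[0.42,0.8,0],0],[0.6,[0.42,0.8,0],0],[0.6,[0.42,0.8,0],0],[0.6,[0.42,0.8,0],0],[0.6,[0.42,0.8,0],0],[0.6,[0.42,0.8,0],0]])

```text
clock: 16.15
tcp_pos: [0.4829, 0.0789, 0.1879]
eef_rot: [0.089, 0.996, -0.0, -0.001]
force: [0.4, 1.1, -2.1]
width: 0.0584
```

arm_command(steps=[[0.6,[0.42,0.8,0],0],[0.6,[0.42,0.8,0],0],[0.6,[0.42,0.8,0],0],[0.6,[0.3,0.6,0],0],[0.6,[0.14,0.28,0],0],[0.6,[0,0,0],0.4],[0.6,[0,0,0],0.7],[0.6,[0,0,0],0.8],[0.6,[0,0,0],0.8],[0.6,[0,0,0],0.8],[0.6,[0,0,0],0.8],[0.6,[0,0,0],0.8]])

```text
clock: 17.15
tcp_pos: [0.4512, 0.1829, 0.1881]
eef_rot: [0.35, 0.937, -0.001, -0.001]
force: [0.6, 0.2, -3.6]
width: 0.0585
```

arm_command(steps=[[0.6,[0,0,0],0.7],[0.6,[0,0,0],0.5],[0.6,[0,0,0],0.3],[0.6,[0,0,0],0],[0.6,[0,0,0],0]])

```text
clock: 17.57
tcp_pos: [0.4515, 0.183, 0.1885]
eef_rot: [0.42, 0.907, -0.0, -0.001]
force: [0.2, -0.7, -2.7]
width: 0.0583
```

```bash
python3 s.py scene s2
```

```text
wall -1 [np.float64(-0.0024), np.float64(-0.0029), np.float64(-0.0034), np.float64(-0.0029), np.float64(-0.0035), np.float64(-0.004), np.float64(-0.0031), np.float64(-0.0033), np.float64(-0.0037)]
wall 1 [np.float64(-0.0015), np.float64(-0.0032), np.float64(-0.0025), np.float64(-0.0033), np.float64(-0.0025), np.float64(-0.0021), np.float64(-0.0031), np.float64(-0.0042), np.float64(-0.0059)]
17.5667 [0.4515 0.183  0.1885] 0.058340565652583255 [ 0.2482 -0.6928 -2.6862] [-0.175   0.1116 -0.0229] [ 0.2126  0.1705 -0.2051  1.1968  0.     -0.4904]
```

View pics/s2.png

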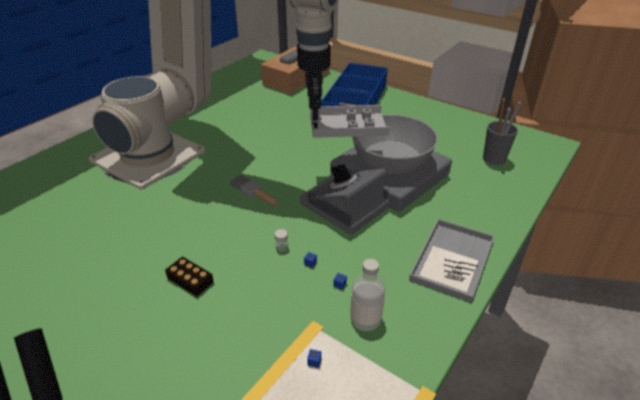

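The tray is level, its lip over the bowl, and all four inserts are still in it. I lower it to the rim, then loosen the grip so it can pivot there.

arm_command(steps=[[0.6,[0,0,0.25],0],[0.6,[0,0,0.35],0],[0.6,[0,0,0.25],0],[0.6,[0,0,0.1],0],[0.6,[0,0,0.05],0],[0.6,[0,0,0],0]])

```text
clock: 18.12
tcp_pos: [0.4521, 0.1832, 0.1589]
eef_rot: [0.421, 0.907, -0.0, -0.0]
force: [0.1, -1.1, -2.0]
width: 0.0583
```

arm_command(steps=[[0.6,[0,0,0],0],[0.6,[0,0,0],0],[0.6,[0,0,0],0]], newtons=25)

```text
clock: 18.37
tcp_pos: [0.4524, 0.1833, 0.1596]
eef_rot: [0.421, 0.907, 0.0, 0.0]
force: [0.7, 0.7, -2.4]
width: 0.0585
```

```bash
python3 s.py scene s3
```

```text
wall -1 [np.float64(-0.0034), np.float64(-0.0031), np.float64(-0.0024), np.float64(-0.0035), np.float64(-0.0038), np.float64(-0.0028), np.float64(-0.0029), np.float64(-0.0034), np.float64(-0.0057)]
wall 1 [np.float64(-0.0054), np.float64(-0.0037), np.float64(-0.0024), np.float64(-0.0031), np.float64(-0.0034), np.float64(-0.0016), np.float64(-0.0024), np.float64(-0.0033), np.float64(-0.0084)]
18.3667 [0.4524 0.1833 0.1596] 0.058456933839736866 [ 0.7149  0.7082 -2.4158] [-0.1754  0.2236  0.0256] [ 0.2128  0.1871 -0.2604  1.1226  0.     -0.4893]
```

arm_command(steps=[[0.6,[0,0.1,-0.15],0],[0.6,[0,0.15,-0.25],0],[0.6,[0,0.15,-0.2],0],[0.6,[0,0,0],0],[0.6,[0,0,0],0]], newtons=20)

```text
clock: 18.83
tcp_pos: [0.4619, 0.1913, 0.1778]
eef_rot: [0.421, 0.907, 0.0, 0.0]
force: [-0.5, 0.1, -3.4]
width: 0.0586
```

```bash
python3 s.py scene s4
```

```text
wall -1 [np.float64(-0.0027), np.float64(-0.0043), np.float64(-0.0021), np.float64(-0.0027), np.float64(-0.0043), np.float64(-0.0031), np.float64(-0.0032), np.float64(-0.003), np.float64(-0.0038)]
wall 1 [np.float64(-0.0045), np.float64(-0.0027), np.float64(-0.0031), np.float64(-0.0025), np.float64(-0.0035), np.float64(-0.0032), np.float64(-0.004), np.float64(-0.0018), np.float64(-0.0051)]
18.8333 [0.4619 0.1913 0.1778] 0.0586398128701278 [-0.4721  0.0673 -3.4218] [-0.1274  0.1996 -0.0153] [ 0.2246  0.1957 -0.2009  1.1731  0.     -0.4777]
```

At 20 N the pads still hold the tray level. I'll set it just over the rim and ease the jaws towards the plate's width in small steps, with the rim taking the weight.

arm_command(steps=[[0.6,[0,0.1,0.25],0],[0.6,[0,0.1,0.3],0],[0.6,[0,0,0.15],0],[0.6,[0,0,0],0],[-0.25,[0,0,0],0],[-0.3,[0,0,0],0],[-0.33,[0,0,0],0],[-0.33,[0,0,0],0]])

```text
clock: 19.55
tcp_pos: [0.4658, 0.1948, 0.1559]
eef_rot: [0.421, 0.907, -0.0, -0.0]
force: [0.3, -0.7, -2.7]
width: 0.0584
```

```bash
python3 s.py scene s5
```

```text
wall -1 [np.float64(-0.0031), np.float64(-0.002), np.float64(-0.002), np.float64(-0.0001), np.float64(-0.0011), np.float64(-0.0016), np.float64(-0.0005), np.float64(-0.0015), np.float64(-0.0059)]
wall 1 [np.float64(-0.0034), np.float64(-0.0011), np.float64(-0.0023), np.float64(-0.0024), np.float64(-0.001), np.float64(-0.0017), np.float64(-0.0008), np.float64(-0.0007), np.float64(-0.0031)]
19.55 [0.4658 0.1948 0.1559] 0.05844128958304509 [ 0.3056 -0.7276 -2.7056] [-0.1474  0.1759  0.0099] [ 0.2298  0.2178 -0.2299  1.1238  0.     -0.4722]
```

arm_command(steps=[[-0.35,[0,0,0.05],0],[-0.35,[0,0,0],0],[-0.36,[0,0,0],0],[-0.36,[0,0,0],0]])

```text
clock: 19.93
tcp_pos: [0.4661, 0.1949, 0.155]
eef_rot: [0.421, 0.907, 0.0, 0.0]
force: [-0.7, -0.8, 2.6]
width: 0.0586
```

arm_command(steps=[[-0.37,[0,0,0],0],[-0.37,[0,0,0],0]])

```text
clock: 20.1
tcp_pos: [0.466, 0.1949, 0.1549]
eef_rot: [0.421, 0.907, 0.0, 0.0]
force: [-0.4, -0.2, 1.7]
width: 0.0587
```

```bash
python3 s.py scene s6
```

```text
wall -1 [np.float64(-0.0015), np.float64(-0.0017), np.float64(-0.0013), np.float64(-0.0013), np.float64(0.0003), np.float64(-0.0011), np.float64(0.0004), np.float64(-0.0003), np.float64(-0.0069)]
wall 1 [np.float64(-0.0028), np.float64(-0.0019), np.float64(-0.0011), np.float64(-0.0016), np.float64(-0.0005), np.float64(-0.0006), np.float64(-0.0005), np.float64(0.0008), np.float64(-0.0034)]
20.1 [0.466  0.1949 0.1549] 0.05873672973299444 [-0.445  -0.1656  1.6553] [-0.0206  0.1623  0.0153] [ 0.2298  0.2182 -0.2321  1.1201 -0.     -0.4722]
```

arm_command(steps=[[-0.37,[0,0.04,-0.08],0],[-0.37,[0,0.06,-0.12],0],[-0.37,[0,0.06,-0.12],0],[-0.37,[0,0,0],0]])

```text
clock: 20.48
tcp_pos: [0.4702, 0.1983, 0.165]
eef_rot: [0.421, 0.907, 0.0, 0.0]
force: [0.4, -0.3, -3.3]
width: 0.0586
```

```bash
python3 s.py scene s7
```

```text
wall -1 [np.float64(-0.002), np.float64(-0.002), np.float64(-0.0019), np.float64(-0.0013), np.float64(-0.0012), np.float64(-0.0003), np.float64(-0.0011), np.float64(-0.0005), np.float64(-0.0027)]
wall 1 [np.float64(-0.0015), np.float64(-0.0016), np.float64(-0.0021), np.float64(-0.0013), np.float64(-0.0009), np.float64(-0.0014), np.float64(-0.0007), np.float64(-0.0008), np.float64(-0.0018)]
20.4833 [0.4702 0.1983 0.165 ] 0.058632709058405286 [ 0.3815 -0.3438 -3.3177] [-0.1749  0.1298  0.0579] [ 0.2344  0.2202 -0.2025  1.1472  0.0001 -0.4677]
```

arm_command(steps=[[-0.38,[0,0,0.1],0],[-0.38,[0,0,0],0],[-0.39,[0,0,0],0],[-0.39,[0,0,0],0]])

```text
clock: 20.87
tcp_pos: [0.4695, 0.1979, 0.1612]
eef_rot: [0.421, 0.907, -0.0, -0.0]
force: [-0.1, 0.7, -3.0]
width: 0.0594
```

```bash
python3 s.py scene s8
```

```text
wall -1 [np.float64(-0.0034), np.float64(-0.0012), np.float64(-0.0023), np.float64(-0.0026), np.float64(-0.0021), np.float64(-0.0034), np.float64(-0.0023), np.float64(-0.0009), np.float64(-0.0135)]
wall 1 [np.float64(-0.0039), np.float64(-0.0025), np.float64(-0.0024), np.float64(-0.0024), np.float64(-0.0028), np.float64(-0.0014), np.float64(-0.0023), np.float64(-0.0023), np.float64(-0.0062)]
20.8667 [0.4695 0.1979 0.1612] 0.059425323364396064 [-0.0832  0.7022 -3.0173] [-0.1223  0.1716 -0.0191] [ 0.2341  0.2219 -0.2103  1.139   0.0001 -0.4679]
```

arm_command(steps=[[-0.395,[0,0,0],0],[-0.395,[0,0,0],0]])

```text
clock: 21.08
tcp_pos: [0.4696, 0.198, 0.1614]
eef_rot: [0.421, 0.907, 0.0, 0.0]
force: [0.5, -0.2, -3.3]
width: 0.0598
```

```bash
python3 s.py scene s9
```

```text
wall -1 [np.float64(-0.0029), np.float64(-0.0015), np.float64(-0.0021), np.float64(-0.0029), np.float64(-0.0013), np.float64(-0.0016), np.float64(-0.0024), np.float64(-0.0024), np.float64(-0.0049)]
wall 1 [np.float64(-0.003), np.float64(-0.0026), np.float64(-0.0023), np.float64(-0.0027), np.float64(-0.0043), np.float64(-0.0019), np.float64(-0.0023), np.float64(-0.0032), np.float64(-0.0098)]
21.0833 [0.4696 0.198  0.1614] 0.05981486680094244 [ 0.5129 -0.1802 -3.3316] [-0.1007  0.1443 -0.0023] [ 0.2341  0.2217 -0.21    1.139   0.     -0.4679]
```

arm_command(steps=[[-0.4,[0,0,0],0],[-0.4,[0,0,0],0]])

```text
clock: 21.3
tcp_pos: [0.4697, 0.198, 0.1615]
eef_rot: [0.421, 0.907, 0.0, 0.0]
force: [-1.0, 0.2, -1.2]
width: 0.0602
```

```bash
python3 s.py scene s10
```

```text
wall -1 [np.float64(-0.0034), np.float64(-0.0041), np.float64(-0.0061), np.float64(-0.0063), np.float64(-0.0072), np.float64(-0.0114), np.float64(-0.0114), np.float64(-0.0132), None]
wall 1 [np.float64(-0.0039), np.float64(-0.0044), np.float64(-0.0087), np.float64(-0.008), np.float64(-0.009), np.float64(-0.0098), np.float64(-0.0111), np.float64(-0.0114), None]
21.3 [0.4697 0.198  0.1615] 0.06015963266258042 [-0.951   0.1953 -1.2261] [-0.048   0.1082  0.0252] [ 0.2341  0.2216 -0.2098  1.139   0.0001 -0.4679]
```

The tray now droops about 4° onto the rim. I raise the grip in small steps at this same opening.

arm_command(steps=[[-0.4,[0,0.03,-0.07],0],[-0.4,[0,0.05,-0.1],0],[-0.4,[0,0.05,-0.1],0],[-0.4,[0,0,0],0],[-0.38,[0,0,0],0]])

```text
clock: 21.77
tcp_pos: [0.473, 0.2006, 0.17]
eef_rot: [0.421, 0.907, 0.0, 0.0]
force: [0.2, 0.1, -0.0]
width: 0.0599
```

```bash
python3 s.py scene s11
```

```text
wall -1 [np.float64(-0.0072), np.float64(-0.0083), np.float64(-0.0123), np.float64(-0.0151), np.float64(-0.0192), np.float64(-0.0216), np.float64(-0.024), np.float64(-0.0261), None]
wall 1 [np.float64(-0.0063), np.float64(-0.0112), np.float64(-0.0134), np.float64(-0.0148), np.float64(-0.0186), np.float64(-0.0211), np.float64(-0.0248), np.float64(-0.0285), None]
21.7667 [0.473  0.2006 0.17  ] 0.059888075000890134 [ 0.1591  0.0982 -0.0296] [-0.0102 -0.1607 -0.0174] [ 0.2377  0.2229 -0.1857  1.1611  0.     -0.4644]
```

arm_command(steps=[[-0.398,[0,0.04,-0.06],0],[-0.398,[0,0.08,-0.12],0],[-0.398,[0,0.08,-0.12],0],[-0.398,[0,0.08,-0.12],0],[-0.398,[0,0,0],0],[-0.38,[0,0,0],0]])

```text
clock: 22.32
tcp_pos: [0.4792, 0.206, 0.1822]
eef_rot: [0.421, 0.907, 0.0, 0.0]
force: [-0.5, 0.3, -2.6]
width: 0.0597
```

```bash
python3 s.py scene s12
```

```text
wall -1 [np.float64(-0.0058), np.float64(-0.0087), np.float64(-0.013), np.float64(-0.0166), np.float64(-0.0196), np.float64(-0.0217), np.float64(-0.0262), np.float64(-0.028), None]
wall 1 [np.float64(-0.0076), np.float64(-0.009), np.float64(-0.0124), np.float64(-0.0162), np.float64(-0.0192), np.float64(-0.0219), np.float64(-0.0257), np.float64(-0.0301), None]
22.3167 [0.4792 0.206  0.1822] 0.0596621657246763 [-0.5088  0.2852 -2.6181] [-0.11    0.181  -0.0142] [ 0.2451  0.2298 -0.1441  1.1967 -0.     -0.4571]
```

arm_command(steps=[[-0.4,[0,0,0],0],[-0.4,[0,0,0],0],[-0.4,[0,0,0],0],[-0.38,[0,0,0],0]])

```text
clock: 22.7
tcp_pos: [0.479, 0.2059, 0.1821]
eef_rot: [0.421, 0.907, 0.0, 0.0]
force: [-0.0, -0.9, -2.7]
width: 0.0596
```

```bash
python3 s.py scene s13
```

```text
wall -1 [np.float64(-0.0105), np.float64(-0.015), np.float64(-0.022), np.float64(-0.0264), np.float64(-0.0337), np.float64(-0.039), np.float64(-0.0461), np.float64(-0.0521), None]
wall 1 [np.float64(-0.0118), np.float64(-0.0169), np.float64(-0.0214), np.float64(-0.0263), np.float64(-0.0341), np.float64(-0.0395), np.float64(-0.0461), np.float64(-0.0515), np.float64(-0.1171)]
22.7 [0.479  0.2059 0.1821] 0.059554504175331556 [-0.0476 -0.9095 -2.6992] [-0.0923  0.0958  0.0183] [ 0.2449  0.2296 -0.1447  1.1964  0.0001 -0.4571]
```

arm_command(steps=[[-0.38,[0,0.1,-0.12],0],[-0.38,[0,0.1,-0.12],0],[-0.4,[0,0,0],0],[-0.4,[0,0,0],0],[-0.4,[0,0,0],0],[-0.38,[0,0,0],0]])

```text
clock: 23.25
tcp_pos: [0.4836, 0.2098, 0.1893]
eef_rot: [0.421, 0.907, 0.0, 0.0]
force: [0.2, 0.2, -1.4]
width: 0.0596
```

```bash
python3 s.py scene s14
```

```text
wall -1 [np.float64(-0.0118), np.float64(-0.0203), np.float64(-0.0262), np.float64(-0.0378), np.float64(-0.0441), np.float64(-0.0509), np.float64(-0.0621), None, None]
wall 1 [np.float64(-0.0157), np.float64(-0.0212), np.float64(-0.0288), np.float64(-0.0364), np.float64(-0.0438), np.float64(-0.0533), np.float64(-0.0603), np.float64(-0.1237), np.float64(-0.123)]
23.25 [0.4836 0.2098 0.1893] 0.059594188055535124 [ 0.1832  0.1995 -1.3988] [-0.0086 -0.072   0.0102] [ 0.2501  0.2357 -0.1177  1.2173  0.0001 -0.452 ]
```

```bash
python3 - <<'E'
import cv2
a=cv2.imread('pics/s14.png')[70:230,280:470]; cv2.imwrite('pics/s14c.png',cv2.resize(a,None,fx=3.5,fy=3.5,interpolation=cv2.INTER_CUBIC))
E
```

```text
(no output)
```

View pics/s14c.png

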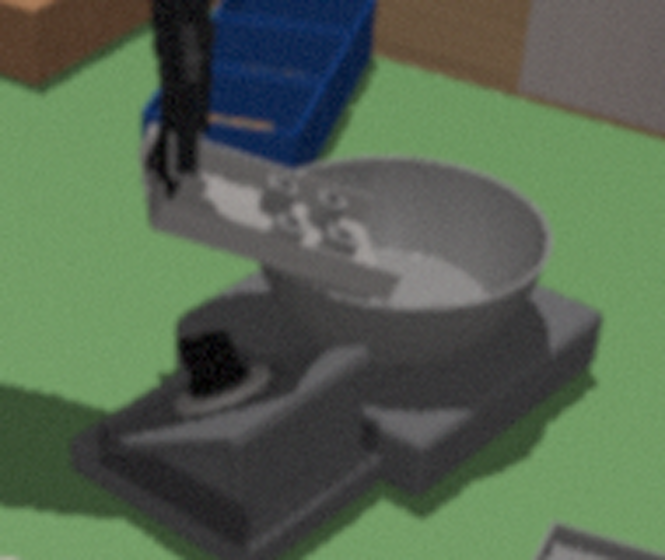

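All four inserts are still on the tray at about 21°, with the lip inside the bowl. I continue to 30° and beyond.

arm_command(steps=[[-0.38,[0,0.03,-0.15],0],[-0.38,[0,0.03,-0.15],0],[-0.4,[0,0,0],0],[-0.4,[0,0,0],0],[-0.4,[0,0,0],0],[-0.37,[0,0,0],0],[-0.37,[0,0,0],0]])

```text
clock: 23.88
tcp_pos: [0.4849, 0.2109, 0.1981]
eef_rot: [0.421, 0.907, -0.0, -0.0]
force: [-0.6, 0.2, -2.9]
width: 0.0596
```

```bash
python3 s.py scene s15
```

```text
wall -1 [np.float64(-0.0148), np.float64(-0.0223), np.float64(-0.0318), np.float64(-0.0429), np.float64(-0.0538), np.float64(-0.0623), np.float64(-0.0686), None, None]
wall 1 [np.float64(-0.0192), np.float64(-0.0257), np.float64(-0.0347), np.float64(-0.043), np.float64(-0.0529), np.float64(-0.0616), np.float64(-0.0714), np.float64(-0.1302), np.float64(-0.1317)]
23.8833 [0.4849 0.2109 0.1981] 0.05960867596264292 [-0.6402  0.1807 -2.8707] [-0.0327  0.0825  0.0233] [ 0.2515  0.2346 -0.0961  1.2403  0.     -0.4505]
```

The tilt is about 24° and the plate creeps a little in the pads with each loosening. So I grip firmly and use gentle shakes, quick back and slow forward, to slide the inserts off the low lip.

arm_command(steps=[[0.2,[0,0.1,-0.15],0],[0.2,[0,0.2,0],0],[0.2,[0,0.2,0],0],[0.2,[0,0,0],0],[0.2,[0,-0.7,0],0],[0.2,[0,0.2,0],0],[0.2,[0,0.2,0],0],[0.2,[0,0.2,0],0],[0.2,[0,-0.7,0],0],[0.2,[0,0.2,0],0],[0.2,[0,0.2,0],0],[0.2,[0,0,0],0]], newtons=120)

```text
clock: 24.93
tcp_pos: [0.4888, 0.2138, 0.2028]
eef_rot: [0.421, 0.907, 0.0, 0.0]
force: [-0.7, 0.6, -2.1]
width: 0.058
```

```bash
python3 s.py scene s16; python3 - <<'E'
import cv2
a=cv2.imread('pics/s16.png')[70:230,280:470]; cv2.imwrite('pics/s16c.png',cv2.resize(a,None,fx=3.5,fy=3.5,interpolation=cv2.INTER_CUBIC))
E
```

```text
wall -1 [np.float64(-0.0131), np.float64(-0.0214), np.float64(-0.0329), np.float64(-0.0431), np.float64(-0.0524), np.float64(-0.0618), np.float64(-0.0697), None, None]
wall 1 [np.float64(-0.0186), np.float64(-0.0234), np.float64(-0.035), np.float64(-0.0423), np.float64(-0.0527), np.float64(-0.0607), np.float64(-0.0711), np.float64(-0.1342), np.float64(-0.1362)]
24.9333 [0.4888 0.2138 0.2028] 0.057986290685300486 [-0.7357  0.5703 -2.1403] [-0.1216  0.1267 -0.0292] [ 0.2549  0.2397 -0.0773  1.2527  0.0002 -0.4473]
```

View pics/s16c.png

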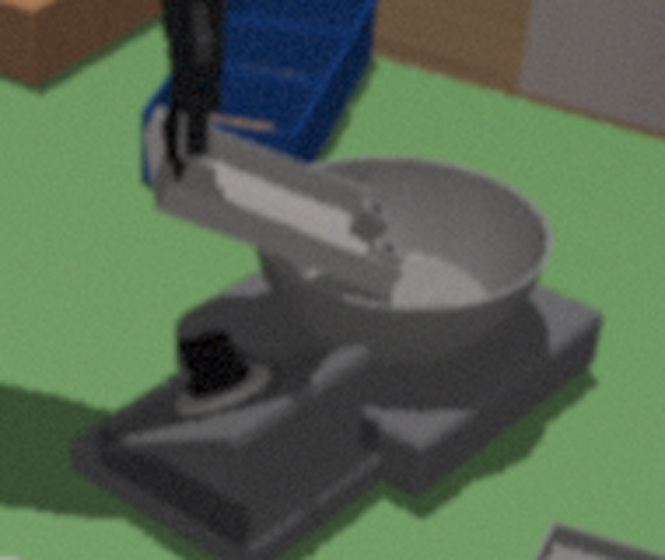

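The inserts have slid to the lip. Two are still visible there at (372,205) and (385,250) in the crop. One more round of shakes.

arm_command(steps=[[0.2,[0,0.15,0.05],0],[0.2,[0,0.15,0.05],0],[0.2,[0,0,0],0],[0.2,[0,-0.7,0],0],[0.2,[0,0.2,0],0],[0.2,[0,0.2,0],0],[0.2,[0,0.2,0],0],[0.2,[0,-0.7,0],0],[0.2,[0,0.2,0],0],[0.2,[0,0.2,0],0],[0.2,[0,0,0],0]])

```text
clock: 25.9
tcp_pos: [0.4865, 0.2119, 0.1997]
eef_rot: [0.421, 0.907, 0.0, 0.0]
force: [-0.5, -0.6, -1.8]
width: 0.0584
```

```bash
cat > v.py <<'E'
from h import *
import subprocess,sys
np.set_printoptions(precision=3,suppress=True)
print(bot.get_obs()['force'],bot.get_obs()['clock'])
out=[]
for n in('scene','top'):
    c=shot(n); s={k:v for k,v in c.items() if k!='_obs'}
    print(n,[(np.round(x['location']),round(x['confidence'],2),at(c,*x['location'])) for x in bot.find_in(s,'insert1')])
    u,v=[int(t) for t in proj(c,np.array([.58,.29,.1]))]; im=c['image'][max(v-60,0):v+60,max(u-75,0):u+75]; out.append(cv2.resize(im,(600,480),interpolation=cv2.INTER_CUBIC)[:,:])
save(cv2.resize(np.hstack(out),(800,320)),sys.argv[1])
E
python3 v.py v1
```

```text
[-0.454 -0.577 -1.777] 25.9
scene [(array([341., 278.]), 0.73, array([ 0.715, -0.086,  0.022])), (array([309., 258.]), 0.65, array([ 0.629, -0.078,  0.022])), (array([314., 358.]), 0.57, array([ 0.782, -0.269,  0.023])), (array([417., 148.]), 0.43, array([0.654, 0.349, 0.086]))]
top [(array([197., 173.]), 0.59, array([0.64 , 0.29 , 0.084])), (array([200., 178.]), 0.51, array([0.627, 0.283, 0.085])), (array([174., 170.]), 0.48, array([0.646, 0.348, 0.085])), (array([351., 148.]), 0.48, array([ 0.718, -0.081,  0.024]))]
```

View pics/v1.png

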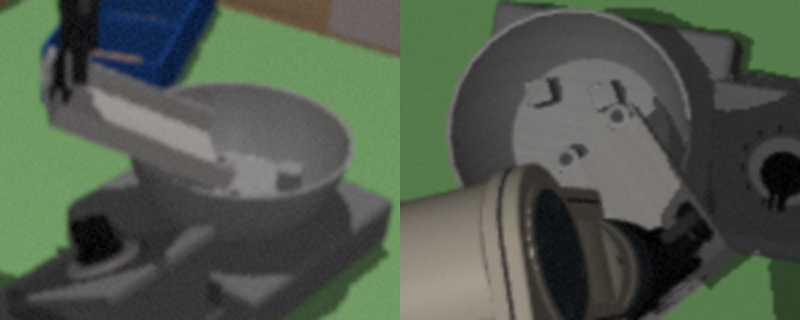

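arm_command(steps=[[0.2,[0,0.2,0],0],[0.2,[0,0.2,0],0],[0.2,[0,0,0],0],[0.2,[0,-0.8,0],0],[0.2,[0,0,0],0],[0.2,[0,0.2,0],0],[0.2,[0,0.2,0],0],[0.2,[0,0,0],0],[0.2,[0,-0.8,0],0],[0.2,[0,0,0],0],[0.2,[0,0,0],0]])

```text
clock: 27.02
tcp_pos: [0.4671, 0.1959, 0.2006]
eef_rot: [0.421, 0.907, 0.001, 0.001]
force: [-0.9, 0.9, 5.2]
width: 0.0583
```

```bash
cat > b.py <<'E'
from h import *
np.set_printoptions(precision=3,suppress=True)
# blobs standing above bowl floor (z .08-.092) inside bowl, per camera
for n in('top','scene'):
    c=shot(n); X=cloud(c); 
    rr=np.hypot(X[...,0]-.605,X[...,1]-.31)
    for lo,hi in((.078,.095),(.095,.135)):
        m=((c['depth']>0)&(rr<(.078 if lo<.09 else .06))&(X[...,2]>lo)&(X[...,2]<hi)).astype(np.uint8)
        k,l,st,ce=cv2.connectedComponentsWithStats(m)
        print(n,lo,[(st[i,4],ce[i].round(),np.median(X[l==i],0)) for i in range(1,k) if st[i,4]>8])
    if n=='top': d=c
save(cv2.resize(d['image'][135:255,110:260],(800,640))[:600],'t2')
print(bot.get_obs()['tcp_pos'],bot.get_obs()['force'],bot.get_obs()['clock'])
E
python3 b.py
```

```text
top 0.078 [(np.int32(94), array([171., 171.]), array([0.643, 0.353, 0.087])), (np.int32(176), array([198., 176.]), array([0.632, 0.287, 0.087])), (np.int32(82), array([182., 196.]), array([0.583, 0.326, 0.087]))]
top 0.095 [(np.int32(230), array([197., 201.]), array([0.568, 0.278, 0.116]))]
scene 0.078 [(np.int32(49), array([388., 145.]), array([0.585, 0.321, 0.086])), (np.int32(67), array([413., 148.]), array([0.644, 0.347, 0.086])), (np.int32(48), array([398., 155.]), array([0.631, 0.292, 0.087]))]
scene 0.095 [(np.int32(55), array([374., 137.]), array([0.56 , 0.287, 0.116]))]
[0.467 0.196 0.2  ] [-1.128  1.208  4.847] 27.1167
```

Depth shows all four inserts on the bowl floor, with tops at 0.087 m (65 + 22 mm) in both cameras, and the tray is empty. I lift away and take the tray back to its old free spot.

arm_command(steps=[[0.2,[0,0,-0.4],0],[0.2,[0,0,-0.8],0],[0.2,[0,0,-0.8],0],[0.2,[0,0,-0.7],0],[0.2,[0,0,0],-0.5],[0.2,[0,0,0],-1],[0.2,[0,0,0],-1],[0.2,[0,0,0],-1],[0.2,[0,0,0],-1],[0.2,[0,0,0],-1],[0.2,[0,0,0],-1],[0.2,[0,0,0],0]])

```text
clock: 28.12
tcp_pos: [0.4668, 0.1955, 0.2801]
eef_rot: [0.092, 0.996, -0.0, -0.001]
force: [-0.1, -0.4, -0.9]
width: 0.0584
```

arm_command(steps=[[0.2,[-0.2,-0.4,0],0],[0.2,[-0.39,-0.79,0],0],[0.2,[-0.39,-0.79,0],0],[0.2,[-0.39,-0.79,0],0],[0.2,[-0.39,-0.79,0],0],[0.2,[-0.39,-0.79,0],0],[0.2,[-0.39,-0.79,0],0],[0.2,[-0.39,-0.79,0],0],[0.2,[-0.39,-0.79,0],0],[0.2,[-0.39,-0.79,0],0],[0.2,[-0.39,-0.79,0],0],[0.2,[-0.39,-0.79,0],0]])

```text
clock: 29.12
tcp_pos: [0.5483, -0.099, 0.2802]
eef_rot: [0.096, 0.995, -0.0, -0.001]
force: [-0.0, 0.2, -1.3]
width: 0.058
```

arm_command(steps=[[0.2,[-0.39,-0.79,0],0],[0.2,[-0.39,-0.79,0],0],[0.2,[-0.39,-0.79,0],0],[0.2,[-0.39,-0.79,0],0],[0.2,[-0.39,-0.79,0],0],[0.2,[-0.39,-0.79,0],0],[0.2,[-0.39,-0.79,0],0],[0.2,[-0.39,-0.79,0],0],[0.2,[-0.2,-0.4,0],0],[0.2,[0,0,0],0],[0.2,[0,0,0],0]])

```text
clock: 30.03
tcp_pos: [0.6082, -0.3149, 0.2792]
eef_rot: [0.096, 0.995, 0.001, -0.001]
force: [-0.2, -0.0, -2.1]
width: 0.0583
```

```bash
python3 s.py scene s17
```

```text
wall -1 [np.float64(-0.0121), np.float64(-0.0206), np.float64(-0.0292), np.float64(-0.0385), np.float64(-0.0468), np.float64(-0.0554), np.float64(-0.0637), None, None]
wall 1 [None, None, np.float64(-0.0498), np.float64(-0.0401), np.float64(-0.0464), np.float64(-0.0552), np.float64(-0.0646), None, None]
30.0333 [ 0.6082 -0.3149  0.2792] 0.05832085934699716 [-0.2415 -0.0366 -2.0943] [-0.0301 -0.0311  0.0152] [-0.6001  0.5053  0.5234  1.5911 -0.     -1.9791]
```

arm_command(steps=[[0.2,[0,0,0.6],0],[0.2,[0,0,0.9],0],[0.2,[0,0,0.9],0],[0.2,[0,0,0.9],0],[0.2,[0,0,0.9],0],[0.2,[0,0,0.9],0],[0.2,[0,0,0.6],0],[0.2,[0,0,0.2],0],[0.2,[0,0,0],0]])

```text
clock: 30.83
tcp_pos: [0.6075, -0.3128, 0.1027]
eef_rot: [0.094, 0.996, 0.001, -0.001]
force: [-0.3, 0.4, -1.7]
width: 0.0583
```

arm_command(steps=[[0.2,[0,0,0],0],[0.2,[0,0,0],0],[0.2,[0,0,0.15],0],[0.2,[0,0,0.2],0],[0.2,[0,0,0.2],0],[0.2,[0,0,0.2],0],[0.2,[0,0,0.2],0],[0.2,[0,0,0],0]], newtons=20)

```text
clock: 31.5
tcp_pos: [0.6081, -0.3149, 0.0749]
eef_rot: [0.094, 0.996, -0.0, 0.0]
force: [0.0, -1.3, 1.4]
width: 0.0586
```

```bash
python3 s.py scene s18
```

```text
wall -1 [np.float64(-0.0085), np.float64(-0.0148), np.float64(-0.021), np.float64(-0.0259), np.float64(-0.0321), np.float64(-0.0388), np.float64(-0.0447), np.float64(-0.0505), np.float64(-0.0721)]
wall 1 [np.float64(-0.0139), np.float64(-0.015), np.float64(-0.0258), np.float64(-0.025), np.float64(-0.0335), np.float64(-0.0392), np.float64(-0.0454), np.float64(-0.049), np.float64(-0.0723)]
31.5 [ 0.6081 -0.3149  0.0749] 0.058613027264654456 [ 0.0334 -1.3084  1.4196] [-0.0053 -0.3292 -0.0996] [-0.6002  0.5588  0.095   1.1063  0.     -1.9819]
```

arm_command(steps=[[0.2,[0,0,0.2],0],[0.2,[0,0,0.25],0],[0.2,[0,0,0.25],0],[0.2,[0,0,0.25],0],[0.2,[0,0,0.2],0],[0.2,[0,0,0.15],0],[0.2,[0,0,0.1],0],[0.2,[0,0,0],0]])

```text
clock: 32.22
tcp_pos: [0.6077, -0.314, 0.0324]
eef_rot: [0.094, 0.996, 0.0, -0.001]
force: [-0.4, -0.0, -2.2]
width: 0.058
```

```bash
python3 s.py scene s19
```

```text
wall -1 [np.float64(-0.0032), np.float64(-0.0027), np.float64(-0.0041), np.float64(-0.0045), np.float64(-0.0054), np.float64(-0.0046), np.float64(-0.0065), np.float64(-0.0064), np.float64(-0.0083)]
wall 1 [np.float64(-0.0189), np.float64(-0.0202), np.float64(-0.0042), np.float64(-0.0058), np.float64(-0.0055), np.float64(-0.0059), np.float64(-0.0067), np.float64(-0.0052), np.float64(-0.012)]
32.2167 [ 0.6077 -0.314   0.0324] 0.05803505938874209 [-0.4268 -0.0187 -2.2   ] [-0.0623  0.0442  0.0241] [-0.5994  0.5898  0.0359  1.0183  0.0001 -1.9822]
```

arm_command(steps=[[0.2,[0,0,0.1],0],[0.2,[0,0,0.07],0],[0.2,[0,0,0],0]])

```text
clock: 32.52
tcp_pos: [0.6082, -0.3144, 0.0285]
eef_rot: [0.094, 0.996, 0.0, 0.0]
force: [-2.1, -2.1, 8.2]
width: 0.0585
```

```bash
python3 s.py scene s20
```

```text
wall -1 [np.float64(-0.001), np.float64(-0.0013), np.float64(-0.0029), np.float64(-0.0022), np.float64(-0.0028), np.float64(-0.0019), np.float64(-0.0029), np.float64(-0.0022), np.float64(-0.0074)]
wall 1 [np.float64(-0.0196), np.float64(-0.0204), np.float64(-0.0033), np.float64(-0.0028), np.float64(-0.0033), np.float64(-0.0031), np.float64(-0.0024), np.float64(-0.0029), np.float64(-0.0041)]
32.5167 [ 0.6082 -0.3144  0.0285] 0.05854642090063915 [-2.1362 -2.0731  8.2093] [1.0143 0.4203 0.3516] [-0.5997  0.5927  0.0304  1.0082  0.0004 -1.9826]
```

The tray is down flat, with about 8 N of bench contact. I release and rise.

arm_command(steps=[[-0.45,[0,0,0],0],[-0.65,[0,0,0],0],[-0.65,[0,0,0],0],[-0.65,[0,0,-0.3],0],[-0.65,[0,0,-0.7],0],[-0.65,[0,0,-1],0],[-0.65,[0,0,-1],0],[-0.65,[0,0,-1],0],[-0.65,[0,0,-1],0],[-0.65,[0,0,0],0],[-0.65,[0,0,0],0]])

```text
clock: 33.48
tcp_pos: [0.6088, -0.3147, 0.1808]
eef_rot: [0.094, 0.996, -0.001, 0.002]
force: [0.6, 0.4, 0.9]
width: 0.0704
```

```bash
python3 t.py w6; python3 b.py; python3 - <<'E'
from h import *
np.set_printoptions(precision=3,suppress=True)
c=shot('top'); s={k:v for k,v in c.items() if k!='_obs'}
for t in('pin_block','vial','brush','solvent','insert1'): print(t,[(x['location'],round(x['confidence'],2),at(c,*x['location'])) for x in bot.find_in(s,t)][:7])
X=cloud(c); m=(abs(X[...,0]-.65)<.04)&(abs(X[...,1]+.2)<.03); print('floor z',np.median(X[m][:,2]))
save(cv2.resize(c['image'][80:330,120:500],None,fx=2.1,fy=2.1,interpolation=cv2.INTER_CUBIC),'end')
E
```

```text
plate 1104 ((0.6083456873893738, -0.31553107500076294), (0.013511021621525288, 0.05952940136194229), 79.41202545166016) 0.06378446446139127
walls ((0.623458981513977, -0.23354628682136536), (0.18036729097366333, 0.11031033098697662), 79.61479949951172)
[ 0.6088 -0.3147  0.1808] [-0.5993  0.5069  0.2791  1.3386  0.     -1.9821] [-0.9824  0.1868 -0.0039] 0.07042285263057779 33.4833
top 0.078 [(np.int32(95), array([171., 171.]), array([0.643, 0.353, 0.088])), (np.int32(177), array([198., 176.]), array([0.632, 0.288, 0.087])), (np.int32(87), array([182., 197.]), array([0.582, 0.324, 0.087]))]
top 0.095 []
scene 0.078 [(np.int32(54), array([387., 145.]), array([0.584, 0.32 , 0.086])), (np.int32(61), array([413., 147.]), array([0.644, 0.349, 0.086])), (np.int32(47), array([398., 155.]), array([0.632, 0.292, 0.087]))]
scene 0.095 []
[ 0.608 -0.314  0.177] [-0.358 -0.754 -0.221] 33.6333
pin_block [([412.6, 240.5], 0.49, array([ 0.487, -0.237,  0.029]))]
vial [([345.6, 215.0], 0.51, array([ 0.547, -0.07 ,  0.043]))]
brush [([298.6, 288.2], 0.59, array([0.363, 0.044, 0.022]))]
solvent [([370.1, 114.6], 0.62, array([ 0.783, -0.122,  0.109]))]
insert1 [([171.9, 172.2], 0.7, array([0.641, 0.351, 0.086])), ([350.0, 146.7], 0.63, array([ 0.722, -0.079,  0.02 ])), ([194.4, 172.7], 0.62, array([0.64 , 0.296, 0.088])), ([348.2, 182.3], 0.54, array([ 0.63 , -0.075,  0.023]))]
floor z 0.003463388482318308
```

View pics/end.png

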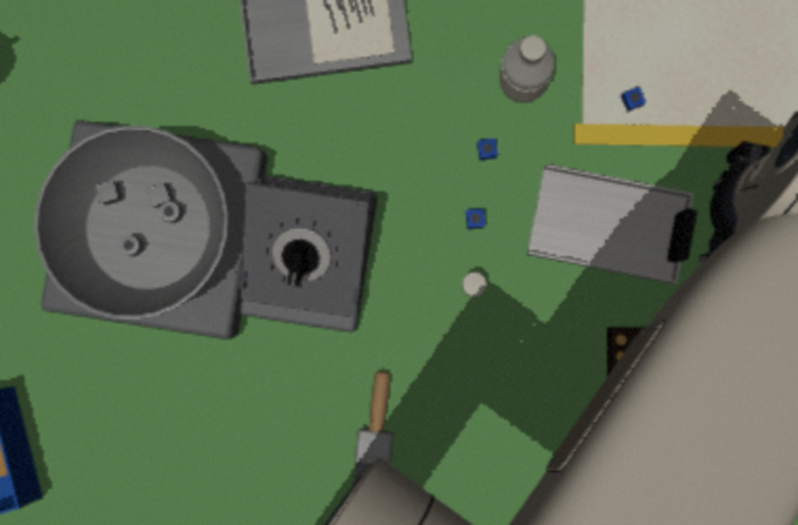

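The final view shows four inserts in the bowl at (110,193), (160,192), (170,211) and (133,244). The empty tray is flat in its place, the knob points down-slope at zero, and the bystanders and blue cubes haven't moved. The gripper is clear, so I hand in.

```bash
python3 -c "
from rig import bot
print(bot.job_done(), bot.get_obs()['clock'])"
```

```text
the job is handed in; nothing more can be done
the job is handed in; nothing more can be done
```

The job is done and handed in at about 34 s of the 72 s allowed. The timer is off, all four inserts are in the bowl, and the empty tray is flat on the bench with the gripper clear.

- **Timer:** I turned the knob anticlockwise with the open jaws straddling its bar, about 1.8 rad, until the force rose sharply. Its pointer then lined up with the panel's down-slope axis to about half a degree. There is no direct angle reading, so "at the zero stop" rests on that force rise and the picture.
- **Tray:** The interface cannot tilt the tool, so I gripped the plate across its 60 mm width instead of along tray y as the description suggests. This let the tray pivot lip-down over the bowl rim to about 24°.
- **Inserts:** They did not slide at that tilt by themselves. A few short shakes sent them off the lip, which I worked out to be about 35 mm above the bowl floor.
- **Set-down:** I put the tray back within about 1 mm of where it started and let go.

**Last checks:**
- **Bowl:** Both cameras' depth images show insert tops at about 0.087 m, which is the bowl floor plus 22 mm. The top picture shows four separate inserts.
- **Tray:** The floor reads 3 mm above the bench and the walls are level.
- **Bystanders:** The vial, solvent, brush and blue cubes appear unmoved. The arm partly hid the pin block, so its last reading (about 30 mm off) is unreliable. The visible part is where it was before.
- **Forces:** The highest I read was about 38 N at the wrist, at the knob stop. The plate crept roughly 4–10 mm in the pads during tipping, but never came loose.

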